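Slide the specimen board into the microscope stage and clip it

TASK

Push the specimen board along the rails of the microscope stage until it drops into its locating notches and lies down flat, then push the swinging clip round by its pin until its bar lies over the board. Only push: the board must not be lifted or tipped up, the resin puck riding in the board's cup must not be touched by the fingers, and the other things on the table are to be left where they are.

Things in the scene. Friction and masses are not known exactly. Their poses are not given: they have to be found in the camera images.
- stage: Fixed black microscope stage, turned up to 0.28 rad. Origin on the table top; x across the rails, y along them towards the tall black column, z up. Steel rails, tops at z 32 mm, run from y -200 to 135 mm between dark side guides (inner faces x +-52 mm, tops z 42 mm). This track is open at its -y end; an end stop (top z 50 mm) closes it at y 135 mm.
- seat (a point): Point on the stage (x 0, y 40, z 32 mm in its frame) where the board's origin lies when it is seated. The notches, two in the outer rail strips at stage y 0 and two in the inner strips at y 80 mm, are 14 mm long and take the board's four ribs all at once, with +-2 mm play along y.
- board: Loose white-painted aluminium board, 100 (x) by 120 (y) by 16 mm, 0.6 to 0.9 kg, in the track, its axes along the stage's. Origin: centre of the plate's underside, 38 mm above the table while its four ribs (6 mm deep, 10 mm long, at y +-40) ride on the rails, 32 mm once dropped. Starts 60 to 140 mm from the seat on its -y side. On top, centred at y -12 mm, a black ring cup 40 mm wide, 5 mm high.
- lens_end (a point): Lower end of the microscope's lens head, tilted back, 345 mm above the table at stage y 275 mm. Below it the black column stands at stage y 280 to 340 mm, x +-35 mm. Keep clear.
- board_end (a point): Centre of the board's square -y end face (100 mm wide, 16 mm high), the face to push. Sliding takes about 2 to 8 N; pushed slowly (under 50 mm/s) the board drops by itself and then stops firmly. If the fingertip's friction holds this end up, it falls when the fingertip backs off.
- puck: Loose grey resin puck with an amber top, 30 mm diameter, 20 mm tall, 40 g, standing in the board's cup with about 2 mm play; origin at the centre of its underside. It rides along untouched.
- clip (a joint): Angle (rad) of the flat steel clip on the stage's +x side. 0: its bar points along stage +y, beside the track; grows anticlockwise seen from above; at 1.57 the bar points along -x across the seated board; stop at 1.65. Starts at -0.5 to 0.3; light friction, stays where left. Bar 14 mm wide, 59 mm long from the hinge, 51 to 57 mm above the table: a board not yet dropped is in its way.
- clip_hinge (a point): Point on the clip's hinge axis at the height of the bar's top, 57 mm above the table; in the stage's frame x 72, y 75 mm. The hinge boss is 22 mm wide and reaches 61 mm above the table.
- clip_pin (a point): Centre of the top of the clip's upright black pin, 10 mm diameter, 50 mm from the hinge axis; it stands on the bar, from 57 to 85 mm above the table.
- lens: Bystander: spare steel lens standing upright beside the stage on its +x side, 40 mm diameter, 55 mm tall; origin at its underside.
- jar: Bystander: small amber glass jar beside the stage on its -x side, 44 mm diameter, 55 mm tall; origin at its underside.
- dish: Bystander: flat lidded glass dish, 64 mm diameter, 16 mm tall, on the stage's +x side; origin at its underside.
- case: Bystander: white plastic case 50 by 75 by 28 mm, on the stage's -x side; origin at its underside.
- beaker: Bystander: glass beaker at the right, 66 mm diameter, 85 mm tall; origin at its underside.
- bottle: Bystander: white plastic bottle at the right, 60 mm diameter, 100 mm tall; origin at its underside.

How it is judged:
By the outcome, as a careful person would: the job done as asked, in the order asked, and still so for the second after the job is handed in, with the robot touching nothing.
It also fails if it takes over 48 s, if anything falls off the work surface, if the arm or the gripper's body presses on something with over 40 N, if the wrist force passes 120 N, or if a joint passes its speed limit or range.

ROBOT

A 7-joint arm with a two-finger parallel gripper is mounted at the origin on the work surface. World frame = base frame: x ahead of the robot, y to its left, z up, the work surface at z = 0. Lengths are in mm, angles in degrees, forces in N, time in s.
With the tool pointing down it reaches from about 425 to 950 mm from the base axis. Payload 4.7 kg.
Tool frame: the origin (TCP) lies at the very end of the fingers, on their centre line; the grasp point (between the pads) lies 19 mm behind it; z points along the fingers, y is the direction in which the jaws open and shut (so a half turn about z gives the same grasp; the last joint's range is limited). The gripper opens to 85 mm and grips with 20 to 120 N. Pads are 22 mm wide; open, the fingers measure 114 mm over their backs; the gripper's body (76 mm by 85 mm) begins 54 mm behind the grasp point. The pads swing forward as they close: fully open they stand 13 mm farther back than shut.
Start: joints at [-1.656, 26.849, -2.785, 87.806, 1.381, 65.374, -4.715], TCP at [675.017, 0.046, 231.335] pointing down, gripper open.
Joint ranges: [-148.3, 148.3], [-19.14, 114.17], [-79.39, 73.82], [5.75, 140.21], [-59.74, 239.74], [12.07, 113.84], [-152.46, 152.46]. Speed limits (degrees/s): [147.25, 147.25, 180, 180, 180, 180, 180].

INTERFACE

Orientations are given as a 3x3 rotation matrix whose columns are the frame's x, y, z axes.
In Python, from station import env, viewer gives the robot as it stands.
- The arm moves only by the tool send_rows, never from a script. Its argument "motion" is a list of rows, each an object of numbers: "x", "y", "z": the shift along the tool's x, y, z in mm; "ax", "ay", "az": the turn, a rotation vector about the tool's x, y, z in rad; "claw": the opening, from 0 (shut) to 1 (fully open). A call has exactly 10 rows; each row is the pose to reach, as a shift and turn from the pose commanded when the call began, along the tool's axes at that moment; what a row does not reach only later rows make up. A row lasts 1/8 s, in which the tool goes at most 62.5 mm and 10.7 degrees, less where a joint would pass 70% of its speed; a pose out of reach is approached as far as the arm can. A call with a gripper value outside its range is refused whole. The fingers move at their own pace and stop on an object; "force" is the grip in N (left out, the last holds). Time passes only in rows, so rows that repeat a pose let the fingers close, or fill a call up. It gives the time, the measured TCP pose, the force and the opening at its end, in the units of the state.
- env.get_state(): the state, without advancing time (a new reading comes with each control period).
- viewer.read_camera(name): name is "scene" or "side" or "wrist"; returns a dict with "image" (384x512x3 uint8, red, green, blue), "intrinsics" (3x3 intrinsics, pixels), "xyz" and "rotation" of the camera in the world; the wrist camera has in their place "T_tool_cam" (4x4, takes a point from camera to tool coordinates, whose origin is the TCP and whose axes are the flange's). Camera axes: x right, y down, z forward; pixel columns grow to the right and rows downward; lengths in mm; the calibration is good to about 2 mm. A picture is of the moment at which its call begins: read the wrist's pose just before it. There is no depth.
- env.finish_job(): hands the job in, once; it reports no verdict.
The state is a dict: "t": time; "joint_pos": joint angles; "dq": joint speeds; "joint_torque": joint torques, N m; "ee_pos": TCP position; "orientation": TCP orientation; "wrist_force": force on the tool from outside, world axes, zero at the start; "torque": the same for the moment, N m; "opening": finger opening in mm.
Only numpy, scipy, OpenCV 4.12 (cv2) and the standard library are available. Lean on these libraries where they do the work, as an engineer would, in place of code of your own. Each camera call takes 0.05 s, during which the arm holds its last target. There are 200 camera calls.

## Working session

There is one attempt and no reset: what is moved stays moved. The work goes in short steps, Python scripts to look and compute and a tool call to move; the robot and the scene stay as the last step left them, time stands still between calls to the robot, and variables do not carry over. Pictures are saved under pics/ and viewed, about 8 in all and at most 12, crops included, and the job is handed in when it is done.

Besides the shell and the picture viewer there is one more tool, called after "Request:" by a JSON object that holds its "fn" and its "kwargs". send_rows: Moves the arm, as the interface text tells. Its arguments: {"type":"object","properties":{"motion":{"type":"array"},"force":{"type":"number"}},"required":["motion"]}

```bash
ls; mkdir -p pics
python3 - <<'E'
from station import env, viewer
import cv2,json
s=env.get_state(); print(s)
for n in ("scene","side","wrist"):
    c=viewer.read_camera(n); cv2.imwrite(f"pics/{n}0.png",c["image"][:,:,::-1])
    print(n,{k:v.tolist() if hasattr(v,'tolist') else v for k,v in c.items() if k!="image"})
a=[cv2.imread(f"pics/{n}0.png") for n in ("scene","side","wrist")]
E
```

```text
pics
{'t': 0.0, 'joint_pos': array([-1.65588124, 26.89721296, -2.78522218, 87.8736088 ,  1.38042807,
       65.37452775, -4.71496386]), 'dq': array([-0.08550731, -0.01042483, -0.10942227,  0.04514863, -0.04020948,
       -0.09369369, -0.01284243]), 'joint_torque': array([ 1.18357209e-03, -5.10321057e+01, -4.63755790e-02, -2.37716943e+01,
        1.05899444e-02,  7.35067850e-03,  1.56414734e-05]), 'ee_pos': array([6.74418673e+02, 2.30205186e-02, 2.30263408e+02]), 'orientation': array([[-5.20763884e-05,  9.99998096e-01, -1.95059204e-03],
       [ 9.99999997e-01,  5.19633716e-05, -5.79903509e-05],
       [-5.78888811e-05, -1.95059505e-03, -9.99998096e-01]]), 'wrist_force': array([-0.40182902, -0.80442993, -0.98629084]), 'torque': array([0.00825722, 0.00821773, 0.0254907 ]), 'opening': 85.30072388101553}
scene {'intrinsics': [[408.8849000506479, 0.0, 259.8156372499597], [0.0, 408.8849000506479, 193.75499033537912], [0.0, 0.0, 1.0]], 'xyz': [856.9957864389397, -668.7753821956305, 1034.1583440287359], 'rotation': [[0.8906198717298645, 0.3598788070692721, -0.277999079678832], [0.45468133801
[... 254 characters left out ...]
93.44199053366185, -1075.4977724553883, 1079.0159124538086], 'rotation': [[0.9395694900066183, -0.2112505201814724, 0.2694111934789655], [-0.34231041095277603, -0.5928310976888107, 0.7289546434219494], [0.005723285948201157, -0.7771257989129798, -0.6293192644928471]]}
wrist {'intrinsics': [[281.7622350498244, 0.0, 255.35792765751077], [0.0, 281.7622350498244, 192.5850404792695], [0.0, 0.0, 1.0]], 'T_tool_cam': [[0.00015995272611100202, -0.9520413126884705, -0.3059694647338808, 78.70721159863768], [0.9999990008784047, -0.00027745670642863394, 0.001386095222509232, 0.9783635391058532], [-0.0014045131951018243, -0.30596938074289093, 0.95204031710348, -142.40988436858504], [0.0, 0.0, 0.0, 1.0]]}
```

View pics/scene0.png

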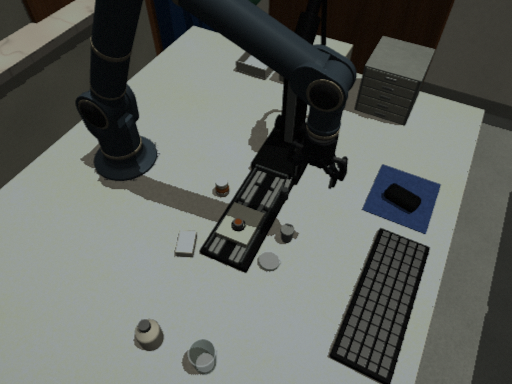

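View pics/side0.png

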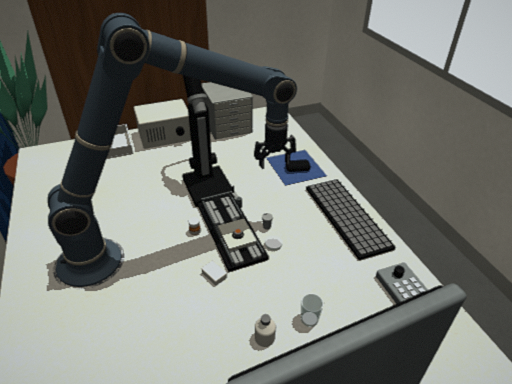

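View pics/wrist0.png

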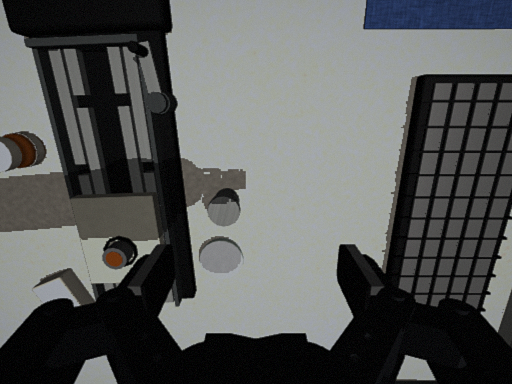

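The pictures show the stage running roughly along world +y, left of the gripper (wrist view cols 30–195). The board's near end is around row 280–300 and the puck is at (117,257). The pin is at about (138,48) and the clip hinge at (160,102). I'll enlarge these areas to pick points.

Run:
```python
import cv2,numpy as np
w=cv2.imread("pics/wrist0.png")[25:310,0:260]; s=cv2.imread("pics/scene0.png")[150:275,190:310]
W=cv2.resize(w,None,fx=2,fy=2,interpolation=cv2.INTER_CUBIC)
S=cv2.resize(s,(276,288),interpolation=cv2.INTER_CUBIC)
c=np.zeros((570,796,3),np.uint8); c[:,:520]=W; c[:288,520:]=S
c=(255*(c/255.)**0.6).astype(np.uint8)
cv2.imwrite("pics/crop1.png",c)
```

```text
(no output)
```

View pics/crop1.png

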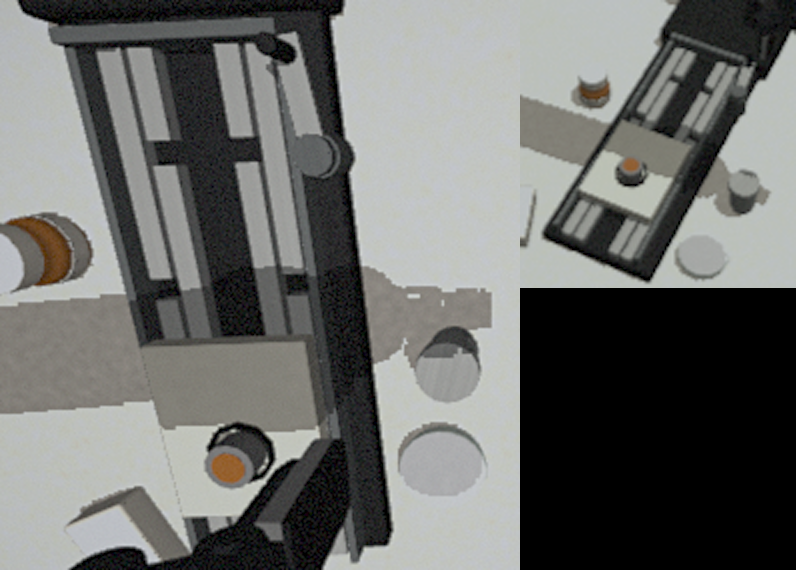

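Crop picks, in crop pixels: board top corners at (146,347), (305,345) and (183,517), puck top at (228,467), hinge boss at (314,155), pin top at (263,42). The notch centres are near (162,152) and (247,150). I'll fit the stage pose and check it with an overlay.

```bash
cat > h.py <<'E'
import numpy as np,cv2
from scipy.optimize import least_squares
R0=np.array([[0,1,-.00195],[1,0,0],[0,-.00195,-1.]])
Tt=np.array([[0.00016,-0.95204,-0.30597,78.707],[1,-0.000277,0.001386,0.978],[-0.0014045,-0.30597,0.95204,-142.41],[0,0,0,1]])
Kw=np.array([[281.762,0,255.358],[0,281.762,192.585],[0,0,1]])
def wcam(p,R=R0): return Kw,p+R@Tt[:3,3],R@Tt[:3,:3]
def scam():
    return (np.array([[408.885,0,259.816],[0,408.885,193.755],[0,0,1]]),np.array([856.996,-668.775,1034.158]),
      np.array([[0.89061987,0.35987881,-0.27799908],[0.45468134,-0.69420421,0.55798333],[0.00781824,-0.62335204,-0.78190224]]))
def proj(c,P):
    K,t,R=c; q=(np.atleast_2d(P)-t)@R@K.T; return q[:,:2]/q[:,2:]
def ray(c,uv,z):
    K,t,R=c; d=R@np.linalg.inv(K)@np.array([*uv,1]); return t+d*(z-t[2])/d[2]
def s2w(s,P):
    P=np.atleast_2d(P); c,n=np.cos(s[2]),np.sin(s[2]); return np.c_[s[0]+c*P[:,0]-n*P[:,1],s[1]+n*P[:,0]+c*P[:,1],P[:,2]]
def w2s(s,P): 
    c,n=np.cos(s[2]),np.sin(s[2]);x,y=P[0]-s[0],P[1]-s[1]; return np.array([c*x+n*y,-n*x+c*y,P[2]])
E
cat > fit.py <<'E'
from h import *
W=wcam(np.array([674.42,0.02,230.26]));C=scam()
def w(u,v): return (u/2,v/2+25)
def s(u,v): return (190+(u-520)/2.3,150+v/2.304)
obs=lambda b:[((-50,b+60,54),w(146,347),W),((50,b+60,54),w(305,345),W),((-50,b-60,54),w(183,517),W),
 ((0,b-12,78 if 0 else 78),w(228,467),W),((0,80,32),w(204.5,151),W),((72,75,61),w(314,155),W),
 ((0,b-12,78),s(630,165),C),((50,b-60,54),s(648,218),C),((-50,b-60,54),s(580,186),C),((72,75,61),s(738,92),C)]
f=lambda p:np.concatenate([(proj(c,s2w(p,P))[0]-uv) for P,uv,c in obs(p[3])])
r=least_squares(f,[500,-150,0.1,-80],x_scale=[10,10,.05,10],loss='soft_l1'); print(r.x.round(3)); print(f(r.x).reshape(-1,2).round(1))
p=r.x; np.save("stage.npy",p)
for cam,uv in((W,w(263,42)),): 
  q=w2s(p,ray(cam,uv,85)); d=q[:2]-[72,75]; print("pin",q,np.hypot(*d),np.arctan2(-d[0],d[1]))
print("hinge",s2w(p,[72,75,57]),"boardend",s2w(p,[0,p[3]-60,46]), "seat",s2w(p,[0,40,32]))
b=p[3]
for n,uv,z,cam in(("lens",w(447,372),55,W),("jar",w(5,258),55,W),("dish",w(442,462),16,W),("case",w(110,540),28,W),):
    print(n,w2s(p,ray(cam,uv,z)).round(0))
L=[[(-50,b-60,54),(50,b-60,54),(50,b+60,54),(-50,b+60,54),(-50,b-60,54)],[(52,-200,42),(52,135,42)],[(-52,-200,42),(-52,135,42)],[(-52,135,50),(52,135,50)],[(-40,0,32),(40,0,32)],[(-30,80,32),(30,80,32)]]
o=[]
for n,cam,(y0,y1,x0,x1),k in(("wrist0",W,(25,310,0,210),2),("scene0",C,(150,275,190,310),3)):
    im=cv2.imread(f"pics/{n}.png")[y0:y1,x0:x1]; im=(255*(cv2.resize(im,None,fx=k,fy=k)/255.)**.6).astype(np.uint8)
    for l in L: cv2.polylines(im,[((proj(cam,s2w(p,l))-[x0,y0])*k).astype(np.int32)],False,(0,0,255),1)
    o.append(cv2.copyMakeBorder(im,0,570-im.shape[0],0,0,cv2.BORDER_CONSTANT))
cv2.imwrite("pics/ov.png",np.hstack(o))
E
python3 fit.py
```

```text
[ 5.02792e+02  4.83000e-01  3.70000e-02 -8.98710e+01]
[[-2.9 -0. ]
 [ 0.8 -1.9]
 [ 0.1  0.5]
 [-0.5  2.2]
 [ 0.3 -0.1]
 [ 0.2  0.2]
 [ 0.3 -1.1]
 [ 1.  -0.1]
 [-0.9  0.9]
 [ 0.5 -0.9]]
pin [ 63.5088706  125.00899883  85.        ] 50.7247399463894 0.16818802106890327
hinge [[572.00216436  78.06531904  57.        ]] boardend [[ 508.27099767 -149.28722433   46.        ]] seat [[501.32980412  40.45657671  32.        ]]
lens [132. -52.  55.]
jar [-113.   26.   55.]
dish [ 119. -136.   16.]
case [-126. -185.   28.]
```

View pics/ov.png

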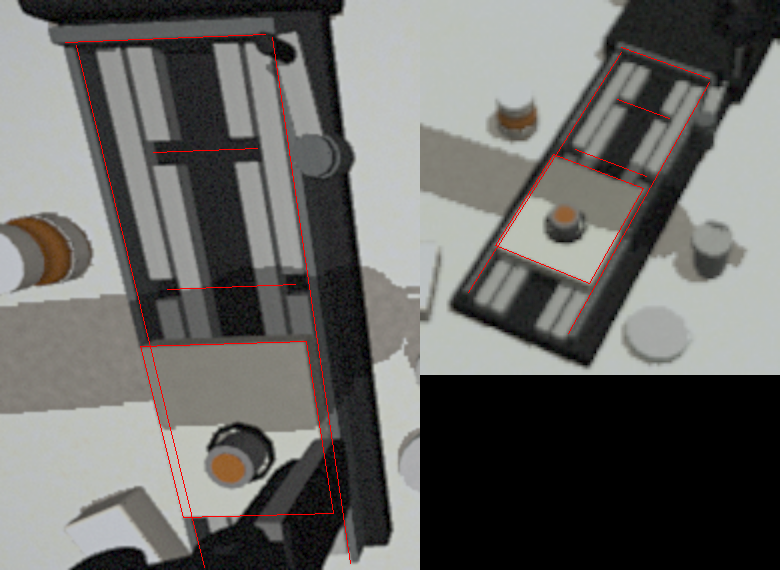

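The overlay fits in both views: stage at (503, 0.5), 0.037 rad; board origin at stage y −90, so 130 mm to go; pin radius 50.7 mm (should be 50), clip angle 0.17 rad. Next I'll shut the fingers and go behind the board.

Request:
{"fn": "send_rows", "kwargs": {"motion": [{"x":-40,"y":-33,"z":10,"az":-0.037,"claw":0},{"x":-85,"y":-70,"z":25,"az":-0.037,"claw":0},{"x":-130,"y":-110,"z":50,"az":-0.037,"claw":0},{"x":-170,"y":-142,"z":75,"az":-0.037,"claw":0},{"x":-195,"y":-164,"z":100,"az":-0.037,"claw":0},{"x":-195,"y":-164,"z":120,"az":-0.037,"claw":0},{"x":-195,"y":-164,"z":120,"az":-0.037,"claw":0},{"x":-195,"y":-164,"z":120,"az":-0.037,"claw":0},{"x":-195,"y":-164,"z":120,"az":-0.037,"claw":0},{"x":-195,"y":-164,"z":120,"az":-0.037,"claw":0}]}}

```text
validation failed for argument at $.mo...
```

Request:
{"fn": "send_rows", "kwargs": {"motion": [{"x":-40,"y":-33,"z":10,"ax":0,"ay":0,"az":-0.037,"claw":0},{"x":-85,"y":-70,"z":25,"ax":0,"ay":0,"az":-0.037,"claw":0},{"x":-130,"y":-110,"z":50,"ax":0,"ay":0,"az":-0.037,"claw":0},{"x":-170,"y":-142,"z":75,"ax":0,"ay":0,"az":-0.037,"claw":0},{"x":-195,"y":-164,"z":100,"ax":0,"ay":0,"az":-0.037,"claw":0},{"x":-195,"y":-164,"z":120,"ax":0,"ay":0,"az":-0.037,"claw":0},{"x":-195,"y":-164,"z":120,"ax":0,"ay":0,"az":-0.037,"claw":0},{"x":-195,"y":-164,"z":120,"ax":0,"ay":0,"az":-0.037,"claw":0},{"x":-195,"y":-164,"z":120,"ax":0,"ay":0,"az":-0.037,"claw":0},{"x":-195,"y":-164,"z":120,"ax":0,"ay":0,"az":-0.037,"claw":0}]}}

```text
t: 1.4
ee_pos: [511.6, -194.7, 112.0]
orientation: [[-0.038, 0.999, 0.001], [0.999, 0.038, -0.0], [-0.0, 0.001, -1.0]]
wrist_force: [-1.0, 0.2, 0.1]
opening: -0.1
```

```bash
cat > look.py <<'E'
from h import *; import sys
from station import env, viewer
def look(name,b,clip,stage=None,zt=54):
    s=env.get_state(); c=viewer.read_camera("wrist"); W=wcam(s["ee_pos"],s["orientation"]); p=np.load("stage.npy") if stage is None else stage
    im=c["image"][:,:,::-1]; cv2.imwrite(f"pics/{name}_raw.png",im); k=1.5
    im=(255*(cv2.resize(im,None,fx=k,fy=k)/255.)**.6).astype(np.uint8)
    h=np.array([72,75]); d=np.array([-np.sin(clip),np.cos(clip)])
    L=[[(-50,b-60,zt),(50,b-60,zt),(50,b+60,zt),(-50,b+60,zt),(-50,b-60,zt)],[(52,-200,42),(52,135,42)],[(-52,-200,42),(-52,135,42)],[(-52,135,50),(52,135,50)],[(-40,0,32),(40,0,32)],[(-30,80,32),(30,80,32)],
     [(*h,57),(*(h+59*d),57)],[(*(h+50*d),57),(*(h+50*d),85)]]
    for l in L:
        a=np.concatenate([np.linspace(l[i],l[i+1],20) for i in range(len(l)-1)]); q=s2w(p,a)
        m=((q-W[1])@W[2])[:,2]>30
        if m.any(): cv2.polylines(im,[(proj(W,q[m])*k).astype(np.int32)],False,(0,0,255),1)
    cv2.imwrite(f"pics/{name}.png",im); print(s["t"],s["ee_pos"].round(1),s["wrist_force"].round(1),"tcp in stage",w2s(p,s["ee_pos"]).round(1))
E
python3 -c "
from look import *
look('a1',-90,0.17)"
```

```text
1.4 [ 511.6 -194.7  112. ] [-1.   0.2  0.1] tcp in stage [   1.7 -195.4  112. ]
```

View pics/a1.png

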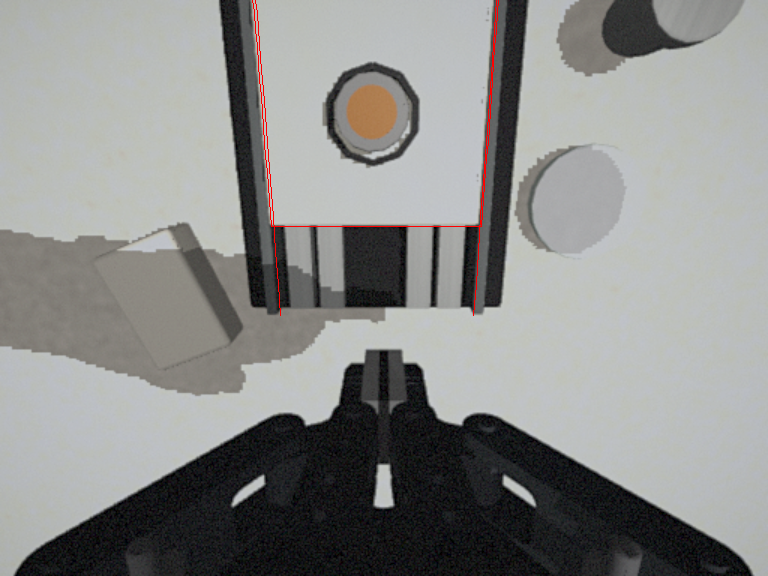

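Board edges match the overlay within about 1 mm; its near edge is at row 226. The finger is about 1.5 mm right of centre. Now I'll descend and start pushing.

Request:
{"fn": "send_rows", "kwargs": {"motion": [{"x":0,"y":-1.5,"z":20,"ax":0,"ay":0,"az":0,"claw":0},{"x":0,"y":-1.5,"z":40,"ax":0,"ay":0,"az":0,"claw":0},{"x":0,"y":-1.5,"z":60,"ax":0,"ay":0,"az":0,"claw":0},{"x":0,"y":-1.5,"z":75,"ax":0,"ay":0,"az":0,"claw":0},{"x":0,"y":-1.5,"z":75,"ax":0,"ay":0,"az":0,"claw":0},{"x":6,"y":-1.5,"z":75,"ax":0,"ay":0,"az":0,"claw":0},{"x":12,"y":-1.5,"z":75,"ax":0,"ay":0,"az":0,"claw":0},{"x":18,"y":-1.5,"z":75,"ax":0,"ay":0,"az":0,"claw":0},{"x":23,"y":-1.5,"z":75,"ax":0,"ay":0,"az":0,"claw":0},{"x":28,"y":-1.5,"z":75,"ax":0,"ay":0,"az":0,"claw":0}]}}

```text
t: 2.7
ee_pos: [508.5, -166.6, 36.4]
orientation: [[-0.037, 0.999, 0.0], [0.999, 0.037, 0.0], [0.0, 0.0, -1.0]]
wrist_force: [0.3, -0.1, -0.7]
opening: -0.0
```

Request:
{"fn": "send_rows", "kwargs": {"motion": [{"x":4,"y":0,"z":0,"ax":0,"ay":0,"az":0,"claw":0},{"x":8,"y":0,"z":0,"ax":0,"ay":0,"az":0,"claw":0},{"x":12,"y":0,"z":0,"ax":0,"ay":0,"az":0,"claw":0},{"x":16,"y":0,"z":0,"ax":0,"ay":0,"az":0,"claw":0},{"x":20,"y":0,"z":0,"ax":0,"ay":0,"az":0,"claw":0},{"x":24,"y":0,"z":0,"ax":0,"ay":0,"az":0,"claw":0},{"x":28,"y":0,"z":0,"ax":0,"ay":0,"az":0,"claw":0},{"x":32,"y":0,"z":0,"ax":0,"ay":0,"az":0,"claw":0},{"x":36,"y":0,"z":0,"ax":0,"ay":0,"az":0,"claw":0},{"x":40,"y":0,"z":0,"ax":0,"ay":0,"az":0,"claw":0}]}}

```text
t: 3.95
ee_pos: [507.0, -126.8, 36.3]
orientation: [[-0.037, 0.999, 0.0], [0.999, 0.037, 0.0], [0.0, 0.0, -1.0]]
wrist_force: [-0.2, -4.1, -0.4]
opening: 0.1
```

Request:
{"fn": "send_rows", "kwargs": {"motion": [{"x":4,"y":0,"z":0,"ax":0,"ay":0,"az":0,"claw":0},{"x":8,"y":0,"z":0,"ax":0,"ay":0,"az":0,"claw":0},{"x":12,"y":0,"z":0,"ax":0,"ay":0,"az":0,"claw":0},{"x":16,"y":0,"z":0,"ax":0,"ay":0,"az":0,"claw":0},{"x":20,"y":0,"z":0,"ax":0,"ay":0,"az":0,"claw":0},{"x":24,"y":0,"z":0,"ax":0,"ay":0,"az":0,"claw":0},{"x":28,"y":0,"z":0,"ax":0,"ay":0,"az":0,"claw":0},{"x":32,"y":0,"z":0,"ax":0,"ay":0,"az":0,"claw":0},{"x":36,"y":0,"z":0,"ax":0,"ay":0,"az":0,"claw":0},{"x":40,"y":0,"z":0,"ax":0,"ay":0,"az":0,"claw":0}]}}

```text
t: 5.2
ee_pos: [505.5, -86.8, 36.3]
orientation: [[-0.037, 0.999, -0.0], [0.999, 0.037, 0.0], [0.0, -0.0, -1.0]]
wrist_force: [-0.1, -4.3, -0.4]
opening: 0.1
```

Request:
{"fn": "send_rows", "kwargs": {"motion": [{"x":4,"y":0,"z":0,"ax":0,"ay":0,"az":0,"claw":0},{"x":8,"y":0,"z":0,"ax":0,"ay":0,"az":0,"claw":0},{"x":12,"y":0,"z":0,"ax":0,"ay":0,"az":0,"claw":0},{"x":16,"y":0,"z":0,"ax":0,"ay":0,"az":0,"claw":0},{"x":20,"y":0,"z":0,"ax":0,"ay":0,"az":0,"claw":0},{"x":24,"y":0,"z":0,"ax":0,"ay":0,"az":0,"claw":0},{"x":28,"y":0,"z":0,"ax":0,"ay":0,"az":0,"claw":0},{"x":32,"y":0,"z":0,"ax":0,"ay":0,"az":0,"claw":0},{"x":36,"y":0,"z":0,"ax":0,"ay":0,"az":0,"claw":0},{"x":40,"y":0,"z":0,"ax":0,"ay":0,"az":0,"claw":0}]}}

```text
t: 6.45
ee_pos: [504.0, -46.8, 36.3]
orientation: [[-0.037, 0.999, -0.0], [0.999, 0.037, 0.0], [0.0, -0.0, -1.0]]
wrist_force: [1.1, -3.6, -1.7]
opening: -0.0
```

Next, the last stretch at 16 mm/s, about 16 mm expected.

Request:
{"fn": "send_rows", "kwargs": {"motion": [{"x":2,"y":0,"z":0,"ax":0,"ay":0,"az":0,"claw":0},{"x":4,"y":0,"z":0,"ax":0,"ay":0,"az":0,"claw":0},{"x":6,"y":0,"z":0,"ax":0,"ay":0,"az":0,"claw":0},{"x":8,"y":0,"z":0,"ax":0,"ay":0,"az":0,"claw":0},{"x":10,"y":0,"z":0,"ax":0,"ay":0,"az":0,"claw":0},{"x":11,"y":0,"z":0,"ax":0,"ay":0,"az":0,"claw":0},{"x":12,"y":0,"z":0,"ax":0,"ay":0,"az":0,"claw":0},{"x":13,"y":0,"z":0,"ax":0,"ay":0,"az":0,"claw":0},{"x":14,"y":0,"z":0,"ax":0,"ay":0,"az":0,"claw":0},{"x":15,"y":0,"z":0,"ax":0,"ay":0,"az":0,"claw":0}]}}

```text
t: 7.7
ee_pos: [503.5, -31.5, 36.3]
orientation: [[-0.037, 0.999, 0.0], [0.999, 0.037, 0.001], [0.001, 0.0, -1.0]]
wrist_force: [0.3, -2.9, -0.7]
opening: -0.0
```

Request:
{"fn": "send_rows", "kwargs": {"motion": [{"x":0.6,"y":0,"z":0,"ax":0,"ay":0,"az":0,"claw":0},{"x":1.2,"y":0,"z":0,"ax":0,"ay":0,"az":0,"claw":0},{"x":1.8,"y":0,"z":0,"ax":0,"ay":0,"az":0,"claw":0},{"x":2.4,"y":0,"z":0,"ax":0,"ay":0,"az":0,"claw":0},{"x":3,"y":0,"z":0,"ax":0,"ay":0,"az":0,"claw":0},{"x":3.6,"y":0,"z":0,"ax":0,"ay":0,"az":0,"claw":0},{"x":4.2,"y":0,"z":0,"ax":0,"ay":0,"az":0,"claw":0},{"x":4.8,"y":0,"z":0,"ax":0,"ay":0,"az":0,"claw":0},{"x":5.4,"y":0,"z":0,"ax":0,"ay":0,"az":0,"claw":0},{"x":6,"y":0,"z":0,"ax":0,"ay":0,"az":0,"claw":0}]}}

```text
t: 8.95
ee_pos: [503.3, -28.3, 36.3]
orientation: [[-0.036, 0.999, 0.0], [0.999, 0.036, -0.002], [-0.002, -0.0, -1.0]]
wrist_force: [0.5, -9.4, -1.0]
opening: 0.1
```

The board has stopped firmly: 9 N, and the tip is about 3 mm short of its command. I'll back off and rise.

Request:
{"fn": "send_rows", "kwargs": {"motion": [{"x":-4,"y":0,"z":0,"ax":0,"ay":0,"az":0,"claw":0},{"x":-8,"y":0,"z":0,"ax":0,"ay":0,"az":0,"claw":0},{"x":-14,"y":0,"z":0,"ax":0,"ay":0,"az":0,"claw":0},{"x":-20,"y":0,"z":0,"ax":0,"ay":0,"az":0,"claw":0},{"x":-25,"y":0,"z":0,"ax":0,"ay":0,"az":0,"claw":0},{"x":-25,"y":0,"z":-20,"ax":0,"ay":0,"az":0,"claw":0},{"x":-25,"y":0,"z":-45,"ax":0,"ay":0,"az":0,"claw":0},{"x":-25,"y":0,"z":-70,"ax":0,"ay":0,"az":0,"claw":0},{"x":-25,"y":0,"z":-95,"ax":0,"ay":0,"az":0,"claw":0},{"x":-25,"y":0,"z":-95,"ax":0,"ay":0,"az":0,"claw":0}]}}

```text
t: 10.2
ee_pos: [505.6, -51.3, 133.0]
orientation: [[-0.037, 0.999, 0.004], [0.999, 0.037, 0.0], [-0.0, 0.004, -1.0]]
wrist_force: [-0.4, -0.3, -0.2]
opening: 0.1
```

Request:
{"fn": "send_rows", "kwargs": {"motion": [{"x":20,"y":20,"z":0,"ax":0,"ay":0,"az":0,"claw":0},{"x":45,"y":45,"z":0,"ax":0,"ay":0,"az":0,"claw":0},{"x":75,"y":70,"z":0,"ax":0,"ay":0,"az":0,"claw":0},{"x":105,"y":90,"z":0,"ax":0,"ay":0,"az":0,"claw":0},{"x":135,"y":100,"z":0,"ax":0,"ay":0,"az":0,"claw":0},{"x":160,"y":100,"z":0,"ax":0,"ay":0,"az":0,"claw":0},{"x":172,"y":100,"z":0,"ax":0,"ay":0,"az":0,"claw":0},{"x":172,"y":100,"z":0,"ax":0,"ay":0,"az":0,"claw":0},{"x":172,"y":100,"z":0,"ax":0,"ay":0,"az":0,"claw":0},{"x":172,"y":100,"z":0,"ax":0,"ay":0,"az":0,"claw":0}]}}

```text
t: 11.45
ee_pos: [597.9, 122.9, 131.3]
orientation: [[-0.035, 0.999, 0.0], [0.999, 0.035, -0.001], [-0.001, 0.0, -1.0]]
wrist_force: [0.9, 0.4, -0.4]
opening: -0.2
```

```bash
python3 -c "
from look import *
look('a2',40,0.17,zt=48)"
```

```text
11.45 [597.9 122.9 131.3] [ 0.9  0.4 -0.4] tcp in stage [ 99.5 118.9 131.3]
```

View pics/a2.png

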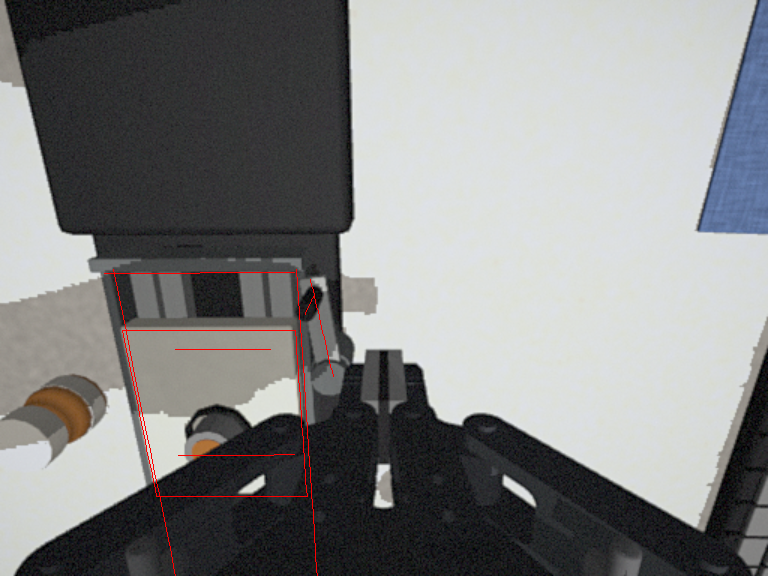

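The board's far top edge (row ~328) agrees with the seated overlay, and the pin, near (310,295), is where the overlay puts it (0.17 rad). Next I'll go down beside the pin and push it in −x.

Request:
{"fn": "send_rows", "kwargs": {"motion": [{"x":0,"y":0,"z":20,"ax":0,"ay":0,"az":0,"claw":0},{"x":0,"y":0,"z":40,"ax":0,"ay":0,"az":0,"claw":0},{"x":1,"y":0,"z":58,"ax":0,"ay":0,"az":0,"claw":0},{"x":2,"y":0,"z":65,"ax":0,"ay":0,"az":0,"claw":0},{"x":3,"y":0,"z":65,"ax":0,"ay":0,"az":0,"claw":0},{"x":3,"y":-4,"z":65,"ax":0,"ay":0,"az":0,"claw":0},{"x":3,"y":-8,"z":65,"ax":0,"ay":0,"az":0,"claw":0},{"x":3,"y":-12,"z":65,"ax":0,"ay":0,"az":0,"claw":0},{"x":3,"y":-16,"z":65,"ax":0,"ay":0,"az":0,"claw":0},{"x":3,"y":-20,"z":65,"ax":0,"ay":0,"az":0,"claw":0}]}}

```text
t: 12.75
ee_pos: [577.7, 126.7, 66.5]
orientation: [[-0.037, 0.999, 0.001], [0.999, 0.037, 0.0], [0.0, 0.001, -1.0]]
wrist_force: [0.9, 0.2, -0.3]
opening: -0.2
```

Request:
{"fn": "send_rows", "kwargs": {"motion": [{"x":0,"y":-3,"z":0,"ax":0,"ay":0,"az":0,"claw":0},{"x":0,"y":-6,"z":0,"ax":0,"ay":0,"az":0,"claw":0},{"x":-1,"y":-9,"z":0,"ax":0,"ay":0,"az":0,"claw":0},{"x":-2,"y":-12,"z":0,"ax":0,"ay":0,"az":0,"claw":0},{"x":-3,"y":-15,"z":0,"ax":0,"ay":0,"az":0,"claw":0},{"x":-4,"y":-18,"z":0,"ax":0,"ay":0,"az":0,"claw":0},{"x":-5,"y":-21,"z":0,"ax":0,"ay":0,"az":0,"claw":0},{"x":-7,"y":-25,"z":0,"ax":0,"ay":0,"az":0,"claw":0},{"x":-9,"y":-29,"z":0,"ax":0,"ay":0,"az":0,"claw":0},{"x":-11,"y":-32,"z":0,"ax":0,"ay":0,"az":0,"claw":0}]}}

```text
t: 14.0
ee_pos: [547.2, 113.3, 66.5]
orientation: [[-0.036, 0.999, 0.003], [0.999, 0.036, -0.001], [-0.001, 0.003, -1.0]]
wrist_force: [6.9, -4.4, -1.2]
opening: 0.1
```

```bash
python3 -c "
from look import *
look('a3',40,0.8,zt=48)"
```

```text
14.0 [547.2 113.3  66.5] [ 6.9 -4.4 -1.2] tcp in stage [ 48.5 111.2  66.5]
```

View pics/a3.png

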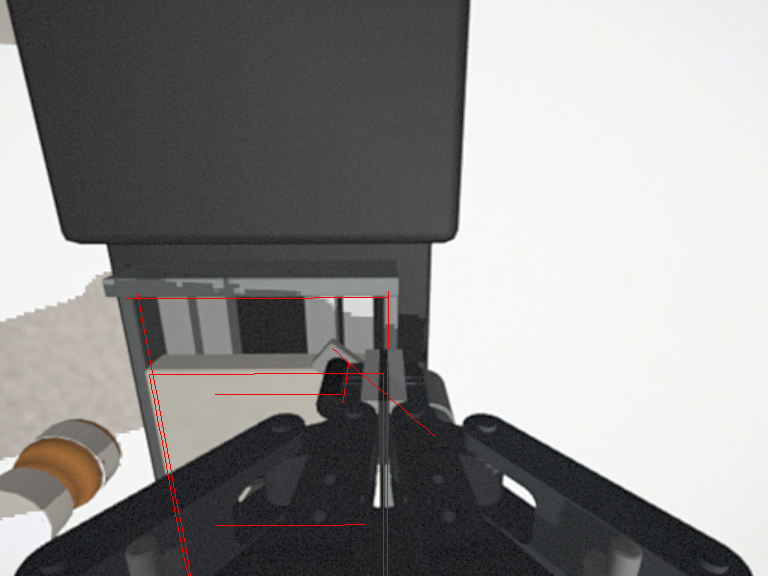

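The bar tip at (335,345) sits on the 0.8 rad overlay, and the board shows no rise. I'll go round to the pin's +y side and push in −y to finish the swing.

Request:
{"fn": "send_rows", "kwargs": {"motion": [{"x":0,"y":4,"z":0,"ax":0,"ay":0,"az":0,"claw":0},{"x":2,"y":8,"z":0,"ax":0,"ay":0,"az":0,"claw":0},{"x":10,"y":9,"z":0,"ax":0,"ay":0,"az":0,"claw":0},{"x":20,"y":9,"z":0,"ax":0,"ay":0,"az":0,"claw":0},{"x":28,"y":8,"z":0,"ax":0,"ay":0,"az":0,"claw":0},{"x":29,"y":0,"z":0,"ax":0,"ay":0,"az":0,"claw":0},{"x":29,"y":-8,"z":0,"ax":0,"ay":0,"az":0,"claw":0},{"x":29,"y":-15,"z":0,"ax":0,"ay":0,"az":0,"claw":0},{"x":25,"y":-16,"z":0,"ax":0,"ay":0,"az":0,"claw":0},{"x":21,"y":-16,"z":0,"ax":0,"ay":0,"az":0,"claw":0}]}}

```text
t: 15.3
ee_pos: [529.5, 134.4, 66.5]
orientation: [[-0.037, 0.999, 0.0], [0.999, 0.037, -0.0], [-0.0, 0.0, -1.0]]
wrist_force: [0.7, 0.1, 0.3]
opening: -0.1
```

Request:
{"fn": "send_rows", "kwargs": {"motion": [{"x":-4,"y":0,"z":0,"ax":0,"ay":0,"az":0,"claw":0},{"x":-8,"y":-1,"z":0,"ax":0,"ay":0,"az":0,"claw":0},{"x":-12,"y":-3,"z":0,"ax":0,"ay":0,"az":0,"claw":0},{"x":-16,"y":-5,"z":0,"ax":0,"ay":0,"az":0,"claw":0},{"x":-20,"y":-6,"z":0,"ax":0,"ay":0,"az":0,"claw":0},{"x":-24,"y":-7,"z":0,"ax":0,"ay":0,"az":0,"claw":0},{"x":-28,"y":-8,"z":0,"ax":0,"ay":0,"az":0,"claw":0},{"x":-32,"y":-9,"z":0,"ax":0,"ay":0,"az":0,"claw":0},{"x":-36,"y":-10,"z":0,"ax":0,"ay":0,"az":0,"claw":0},{"x":-39,"y":-10,"z":0,"ax":0,"ay":0,"az":0,"claw":0}]}}

```text
t: 16.55
ee_pos: [520.8, 95.1, 66.4]
orientation: [[-0.037, 0.999, 0.0], [0.999, 0.037, -0.0], [-0.0, 0.0, -1.0]]
wrist_force: [-0.9, 1.2, 0.8]
opening: -0.1
```

Request:
{"fn": "send_rows", "kwargs": {"motion": [{"x":-1,"y":0,"z":0,"ax":0,"ay":0,"az":0,"claw":0},{"x":-2,"y":0,"z":0,"ax":0,"ay":0,"az":0,"claw":0},{"x":-3,"y":0,"z":0,"ax":0,"ay":0,"az":0,"claw":0},{"x":-4,"y":0,"z":0,"ax":0,"ay":0,"az":0,"claw":0},{"x":-5,"y":0,"z":0,"ax":0,"ay":0,"az":0,"claw":0},{"x":-5,"y":0,"z":0,"ax":0,"ay":0,"az":0,"claw":0},{"x":0,"y":0,"z":0,"ax":0,"ay":0,"az":0,"claw":0},{"x":8,"y":0,"z":0,"ax":0,"ay":0,"az":0,"claw":0},{"x":14,"y":0,"z":0,"ax":0,"ay":0,"az":0,"claw":0},{"x":14,"y":0,"z":-20,"ax":0,"ay":0,"az":0,"claw":0}]}}

```text
t: 17.8
ee_pos: [519.0, 110.5, 85.4]
orientation: [[-0.039, 0.999, -0.003], [0.999, 0.039, -0.001], [-0.0, -0.003, -1.0]]
wrist_force: [0.9, -0.0, -0.1]
opening: 0.1
```

Request:
{"fn": "send_rows", "kwargs": {"motion": [{"x":0,"y":0,"z":-30,"ax":0,"ay":0,"az":0,"claw":0},{"x":0,"y":0,"z":-60,"ax":0,"ay":0,"az":0,"claw":0},{"x":0,"y":20,"z":-75,"ax":0,"ay":0,"az":0,"claw":0},{"x":0,"y":50,"z":-85,"ax":0,"ay":0,"az":0,"claw":0},{"x":0,"y":80,"z":-95,"ax":0,"ay":0,"az":0,"claw":0},{"x":0,"y":105,"z":-105,"ax":0,"ay":0,"az":0,"claw":0},{"x":-20,"y":130,"z":-110,"ax":0,"ay":0,"az":0,"claw":0},{"x":-40,"y":140,"z":-110,"ax":0,"ay":0,"az":0,"claw":0},{"x":-50,"y":140,"z":-110,"ax":0,"ay":0,"az":0,"claw":0},{"x":-50,"y":140,"z":-110,"ax":0,"ay":0,"az":0,"claw":0}]}}

```text
t: 19.05
ee_pos: [661.0, 63.6, 195.9]
orientation: [[-0.035, 0.999, -0.001], [0.999, 0.035, -0.0], [-0.0, -0.001, -1.0]]
wrist_force: [-0.1, 0.3, 0.5]
opening: 0.3
```

```bash
python3 -c "
from look import *
look('a4',41,1.57,zt=48)"
```

```text
19.05 [661.   63.6 195.9] [-0.1  0.3  0.5] tcp in stage [160.4  57.3 195.9]
```

View pics/a4.png

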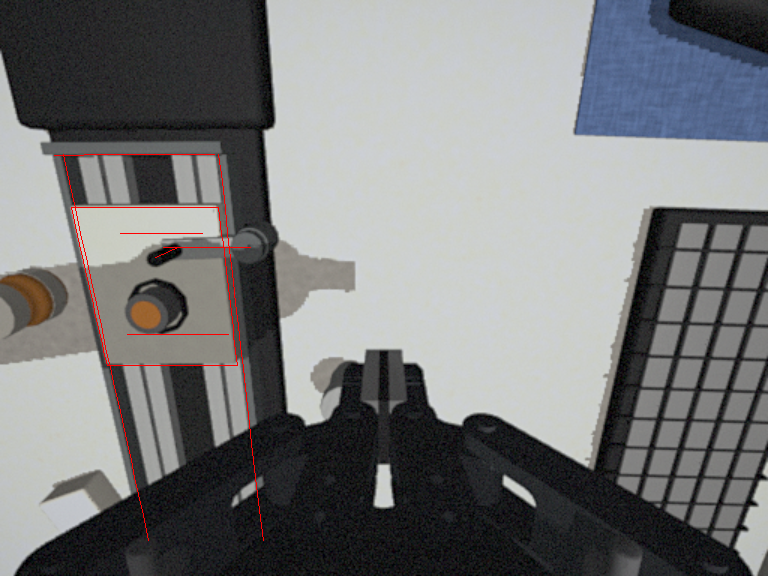

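The board's four edges lie on the seated overlay (top at 48 mm, y 41), the clip's bar crosses the board at about 1.57 rad, and the puck is still in its cup. Handing in.

```bash
python3 -c "
from station import env
print(env.finish_job(), env.get_state()['wrist_force'])"
```

```text
the job is handed in; nothing more can be done
the job is handed in; nothing more can be done
```

The board is seated in its notches and the clip's bar lies across it. I handed the job in at about 19 s of robot time, with the arm clear of everything.

- **Board:** I pushed it about 130 mm by its end face with the shut fingers, at up to 32 mm/s on the board, then slowed over the last 20 mm. It slid at about 4 N and stopped firmly at about 9 N, and I then backed the fingertip off.
- **Clip:** I pushed it round by its pin in two strokes, first in −x to about 0.8 rad, then in −y the rest of the way. The highest force I read was about 8 N.
- **Last wrist picture:** The board's edges match a flat, seated board (top 48 mm, y about 41 mm, within the play) to about 2 pixels. The clip matches about 1.57 rad, and the puck is in its cup. The jar and case show no sign of having moved.

**Not fully checked:**
- One mid-way picture put the board's far edge about 3 mm further along than the overlay. I took this as notch play and calibration error, and the last view agreed.
- I judged that the board lies flat from that single wrist view plus the bar passing over it, not from two views.
- The dish was out of view and the lens mostly hidden in the last picture. I did not look at the beaker and bottle again, but the arm stayed well away from them.
- The first move call was refused for missing fields; nothing moved.

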